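# Shift the jar mill into its fast range

## Robot

A 6-joint arm with a two-finger parallel gripper is mounted at the origin on the work surface. World frame = base frame: x ahead of the robot, y to its left, z up, the work surface at z = 0. Lengths are in mm, angles in rad, forces in N, time in s.
With the tool pointing down it reaches from about 350 to 975 mm from the base axis. Payload 7.1 kg.
Tool frame: the origin (TCP) lies at the very end of the fingers, on their centre line; the grasp point (between the pads) lies 19 mm behind it; z points along the fingers, y is the line along which they close (so a half turn about z gives the same grasp; the last joint's range is limited). The gripper opens to 88 mm and grips with 3 to 60 N. Pads are 20 mm wide; open, the fingers measure 115 mm over their backs; the gripper's body (75 mm by 178 mm) begins 61 mm behind the grasp point.
Start: joints at [-1.2, 0.423, 1.63, -0, 1.089, -0.019], TCP at [237.518, -578.091, 197.275] pointing down, gripper open.
Joint ranges: [-3, 3], [-0.9, 2.11], [0.09, 2.58], [-1.31, 4.45], [0.11, 2.69], [-2.54, 2.54]. Speed limits (rad/s): [2.39, 2.39, 3.01, 3.14, 3.14, 3.14].

## Interface

Orientations are given as a rotation vector (axis times angle).
In Python, from workcell import sensors, imaging, close_job gives the robot as it stands. The module is installed in compiled form; this text tells all that it offers.
- The arm moves only by the tool servo_tool, never from a script. Its argument "steps" is a list of rows, each a list of 3 entries, a list of its own where there are three numbers: the shift along the world's x, y, z in m, then the turn, a rotation vector about the world's x, y, z in degrees, then the opening, from -1 (shut) to 1 (fully open). A call has exactly 8 rows; each row shifts and turns the commanded pose from where the row before left it; what a row does not reach is not made up. A row lasts 1/12 s, in which the tool goes at most 41.7 mm and 7.16 degrees, less where a joint would pass 70% of its speed; a pose out of reach is approached as far as the arm can. A call is refused whole if a number of a shift passes 0.0417 or a number of a turn 7.16, either way. A call with a gripper value outside its range is refused whole. The fingers move at their own pace and stop on an object; the grip force is fixed at half the most. Time passes only in rows, so rows that do not move let the fingers close, or fill a call up. It gives the time, the measured TCP pose, the force, the opening and the grip force at its end, in the units of the state.
- sensors.get_obs(): the state, without advancing time (a new reading comes with each control period).
- imaging.get_image(name): name is "scene" or "side" or "wrist"; returns a dict with "color" (400x640x3 uint8, blue, green, red), "range_z" (400x640 float32, mm along the optical axis (not along the pixel's ray), 0 where there is no reading), "vertical_fov" (degrees; the focal length in pixels is half the picture's height over the tangent of half this angle, whatever the lens; pixels are square), "cx", "cy" (the principal point, pixels), "rvec" (rotation vector, rad) and "tvec" (3), from world to camera coordinates, as OpenCV has them; the wrist camera has in their place "tool_from_camera" (4x4, takes a point from camera to tool coordinates, whose origin is the TCP and whose axes are the flange's). Camera axes: x right, y down, z forward; pixel columns grow to the right and rows downward; lengths in mm; the calibration is good to about 2 mm. A picture is of the moment at which its call begins: read the wrist's pose just before it.
- close_job(): hands the job in; it is judged then, once.
The state is a dict: "t": time; "qpos": joint angles; "qvel": joint speeds; "joint_torque": joint torques, N m; "ee_pos": TCP position; "orientation": TCP orientation; "ft_force": force on the tool from outside, world axes, zero at the start; "moment": the same for the moment, N m; "width": finger opening in mm; "grasp_force": force on a finger pad.
Only numpy, scipy, OpenCV 4.12 (cv2) and the standard library are available. Lean on these libraries where they do the work, as an engineer would, in place of code of your own. Each camera call takes 0.05 s, during which the arm holds its last target. There are 200 camera calls.

## Task

Put the jar mill into its fast range: take the ball knob of its shift lever, move it across the neutral slot of the H-shaped gate into the right-hand lane (right as seen from the robot's side of the mill, looking towards the jar), then push it fully forward towards the jar, and let go. Leave the flask shaker's lever as it is and do not disturb the beaker.

Things in the scene. Friction and masses are not known exactly. Their poses are not given: they have to be found in the camera images.
- mill_gate (a point): Jar mill (fixed beige housing 170 x 170 mm, with a white jar on rollers behind, top 161 mm up): centre of the H gate on its aluminium plate, 130 mm above the bench. x forward (to the jar), y left, z up; yaw within 12 deg. Neutral slot along y through here; lanes along x at y = +28 and -28 mm, reaching 39 mm fore and aft. Slots 22 mm wide with solid edges, lever shank 12 mm.
- mill_knob (a point): Centre of the black 40 mm ball on the mill's lever; z along the shank. The lever tips all ways about a pivot 100 mm below mill_gate, 160 mm from here: upright, the ball is 60 mm above the gate; it starts in neutral, between the left end and the middle. It enters the right lane once 37 mm right of the gate; its end stop there: x 44, y -37 to -43, z 48 mm from the gate. 2 N move it; it stays put.
- shaker_knob (a point): Centre of the same ball knob on the flask shaker, beside the mill on its left or right: the same housing, but with one straight slot along x and a deck with four stoppered flasks behind. To be left alone.
- beaker: Glass beaker, 84 mm wide, 100 mm high, standing loose on the bench to the left of the machines; origin at the centre of its underside. To be left alone.

How it is judged:
By the outcome, as a careful person would: the job done as asked, in the order asked, and still so for the second after the job is handed in, with the robot touching nothing.
It also fails if it takes over 32 s, if anything falls off the work surface, if the arm or the gripper's body presses on something with over 40 N, if the wrist force passes 120 N, or if a joint passes its speed limit or range.

## Working session

There is one attempt and no reset: what is moved stays moved. The work goes in short steps, Python scripts to look and compute and a tool call to move; the robot and the scene stay as the last step left them, time stands still between calls to the robot, and variables do not carry over. Pictures are saved under pics/ and viewed, at most 10 in all, crops included, and the job is handed in when it is done.

Besides the shell and the picture viewer there is one more tool, called after ">>>" as a command line: name --argument value ..., lists and objects as JSON in quotes. servo_tool: Moves the arm, as the interface text tells. Its arguments: {"type":"object","properties":{"steps":{"type":"array"}},"required":["steps"]}

```bash
mkdir -p pics; cat > h.py <<'E'
import numpy as np, cv2
from workcell import sensors, imaging
def grab(n,tag):
    im=imaging.get_image(n); cv2.imwrite(f'pics/{tag}.png',im['color']); np.save(f'pics/{tag}.npy',im,allow_pickle=True); return im
def load(tag): return np.load(f'pics/{tag}.npy',allow_pickle=True).item()
def world(im):
    d=im['range_z'].astype(float); f=200/np.tan(np.radians(im['vertical_fov'])/2)
    v,u=np.mgrid[:400,:640]; P=np.stack([(u-im['cx'])/f*d,(v-im['cy'])/f*d,d],-1)
    R=cv2.Rodrigues(np.array(im['rvec'],float))[0]
    W=(P-np.array(im['tvec'],float).ravel())@R; W[d<=0]=np.nan; return W
E
python3 - <<'E'
from h import *
a=grab('scene','s1');b=grab('side','d1')
cv2.imwrite('pics/both.png',cv2.resize(np.vstack([a['color'],b['color']]),(480,600)))
o=sensors.get_obs();print(o)
for i in (a,b): print({k:v for k,v in i.items() if k not in('color','range_z')})
E
```

```text
{'t': 0.1, 'qpos': array([-1.19999449e+00,  4.23793287e-01,  1.63059282e+00, -2.53485357e-05,
        1.08858546e+00, -1.90011497e-02]), 'qvel': array([ 0.00024896, -0.00110565, -0.00198924,  0.00345572,  0.00139841,
       -0.00090153]), 'joint_torque': array([-3.37543115e-04, -5.45612490e+01, -2.74325430e+01,  6.45369664e-02,
        1.87649438e-02, -2.47098257e-05]), 'ee_pos': array([ 237.32892127, -577.61676832,  196.56957843]), 'orientation': array([-3.08078041e+00, -6.08187869e-01,  4.13580991e-04]), 'ft_force': array([0.68535188, 0.09609925, 0.87039967]), 'moment': array([ 0.01719959,  0.0229799 , -0.02302937]), 'grasp_force': 0.0, 'width': 87.86374381880204}
{'vertical_fov': 57.55449241535699, 'cx': 322.13362282105896, 'cy': 199.32960121567692, 'rvec': array([ 2.17002345,  0.62341351, -0.29391293]), 'tvec': array([-498.70577224,    7.87819768, 1056.63947319])}
{'vertical_fov': 43.30992641107166, 'cx': 324.46431823366714, 'cy': 206.60503557228557, 'rvec': array([ 1.00958159, -2.55995108,  0.91804522]), 'tvec': array([ 466.34935996,  261.44700258, 1371.65097271])}
```

View pics/s1.png

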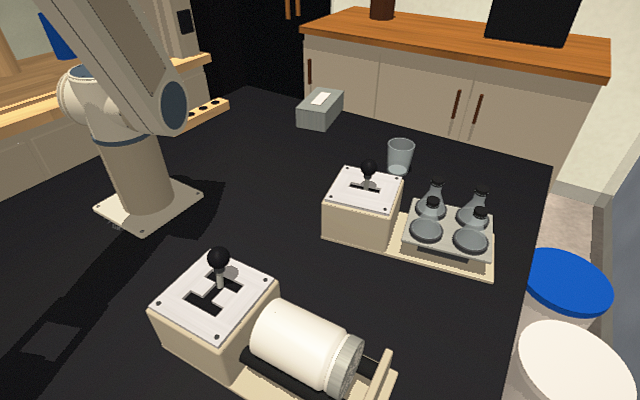

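View pics/d1.png

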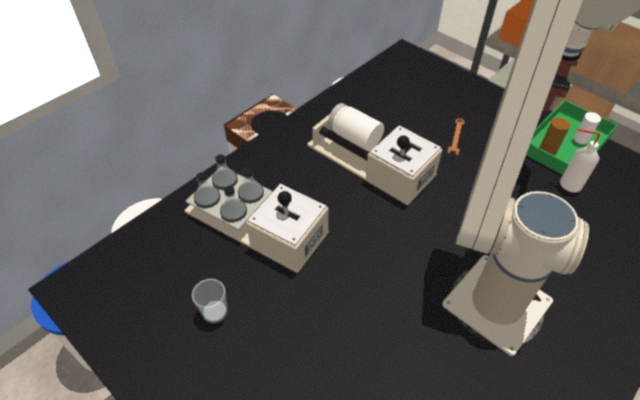

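The scene view shows the mill at the front, with its knob at (218,257) and its H-gate around (215,295). The shaker knob is at (368,167) and the beaker at (400,155). The side view shows the mill knob at (404,142).

```bash
python3 - <<'E'
from h import *
for t,(u0,u1,v0,v1),(ku,kv) in (('s1',(140,290,235,360),(218,257)),('d1',(360,450,115,205),(404,142))):
    im=load(t);W=world(im);C=im['color'].astype(int)
    m=np.zeros((400,640),bool);m[v0:v1,u0:u1]=1
    z=W[...,2]; top=m&(abs(z-130)<8)
    P=W[top][:,:2].astype(np.float32); r=cv2.minAreaRect(P); print(t,'plate rect',r,np.median(z[top]))
    # ball: dark points z>165
    kb=m&(z>165)&(z<225)&(C.sum(-1)<200)&(np.hypot(*(np.mgrid[:400,:640]-np.array([kv,ku])[:,None,None]))<18)
    Q=W[kb]
    from scipy.optimize import least_squares
    s=least_squares(lambda c:np.linalg.norm(Q-c,axis=1)-20,Q.mean(0)+[0,0,-10],loss='soft_l1');print('ball',s.x,len(Q),np.abs(s.fun).mean())
    lo=m&(z<122)&(z>20); 
    cen=np.array(r[0]); 
    # dark slot pixels (by colour), on plane z=130
    f=200/np.tan(np.radians(im['vertical_fov'])/2);R=cv2.Rodrigues(im['rvec'])[0];o=-R.T@im['tvec']
    v,u=np.mgrid[:400,:640];D=np.stack([(u-im['cx'])/f,(v-im['cy'])/f,np.ones_like(u,float)],-1)@R
    G=o+D*((130-o[2])/D[...,2])[...,None]
    np.save(f'pics/G_{t}.npy',G)
# rectified top view from the scene at z=130
im=load('s1')
cx,cy=map(float,input().split()) if 0 else s.x[:2]
xs=np.arange(200,-200,-0.8) 
gx,gy=np.meshgrid(np.arange(160,-160,-.533)+s.x[0],np.arange(160,-160,-.533)+s.x[1],indexing='ij')
for t in('s1','d1'):
    im=load(t);K=np.array([[200/np.tan(np.radians(im['vertical_fov'])/2),0,im['cx']],[0,200/np.tan(np.radians(im['vertical_fov'])/2),im['cy']],[0,0,1]])
    p,_=cv2.projectPoints(np.stack([gx,gy,gx*0+130],-1).reshape(-1,3),im['rvec'],im['tvec'],K,None);p=p.reshape(*gx.shape,2).astype(np.float32)
    cv2.imwrite(f'pics/r_{t}.png',cv2.remap(im['color'],p[...,0],p[...,1],cv2.INTER_LINEAR))
print('top-left world',gx[0,0],gy[0,0],gx.shape)
a=cv2.imread('pics/r_s1.png');b=cv2.imread('pics/r_d1.png');
cv2.imwrite('pics/rect.png',cv2.resize(np.hstack([a[100:500],b[100:500]]),(800,400*800//(2*a.shape[1]))))
E
```

```text
s1 plate rect ((530.20947265625, -189.08270263671875), (268.4752197265625, 159.53726196289062), 3.7191925048828125) 129.11982681464852
ball [ 470.1994694  -159.28739206  185.89690207] 429 0.7089585748439672
d1 plate rect ((502.7338562011719, -185.57211303710938), (232.50787353515625, 169.05923461914062), 2.732323408126831) 128.92094912563186
ball [ 468.02070426 -160.50744154  185.22966297] 110 1.716870941166529
top-left world 628.0207042552051 -0.5074415417520584 (601, 601)
```

View pics/r_s1.png

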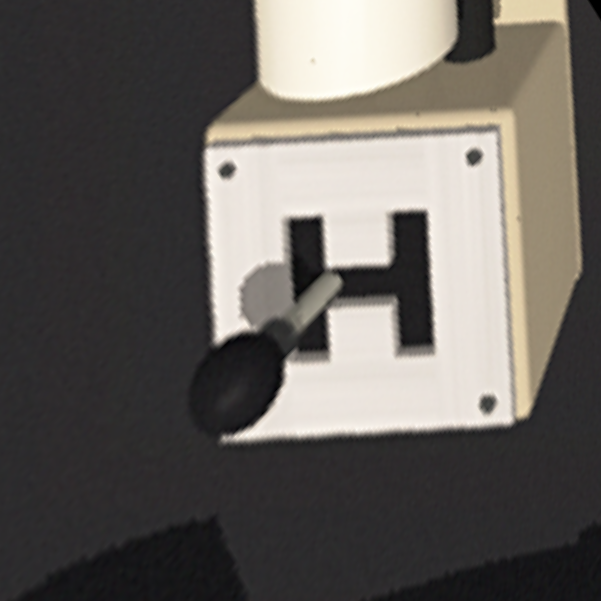

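The rectified scene view (0.533 mm/px) shows the H lanes' tops at (307,217) and (410,211) and their bottoms near (312,360) and (416,354). That puts the gate at about (476,-193,130) with a yaw of about 3°. The ball is at about (469.5,-159.7,186).

```bash
cat >> h.py <<'E'
from scipy.spatial.transform import Rotation as Ro
def need(goal,yaw=3.):
    o=sensors.get_obs();R=Ro.from_rotvec(o['orientation']);c,s=np.cos(np.radians(yaw)),np.sin(np.radians(yaw))
    y=np.array([-s,c,0]);z=np.array([0,0,-1.]);out=[]
    for k in(1,-1):
        T=Ro.from_matrix(np.stack([np.cross(k*y,z),k*y,z],1)); out.append(np.degrees((T*R.inv()).as_rotvec()).round(2))
    print('t',o['t'],'shift',(np.array(goal)-o['ee_pos']).round(1),'turns',out,'q',o['qpos'].round(2),'F',o['ft_force'].round(1),'w',o['width'])
E
python3 -c "
from h import *
need([469.5,-159.7,280])"
```

```text
t 0.1 shift [232.2 417.9  83.4] turns [array([ 2.0000e-02, -1.1000e-01,  1.6067e+02]), array([ -0.08,  -0.02, -19.33])] q [-1.2   0.42  1.63 -0.    1.09 -0.02] F [0.7 0.1 0.9] w 87.86374381880204
```

>>> servo_tool --steps '[[[0.008,0.015,0.02],[0,0,-1.2],1],[[0.0145,0.026,0.02],[0,0,-1.2],1],[[0.0145,0.026,0.02],[0,0,-1.2],1],[[0.0145,0.026,0.012],[0,0,-1.2],1],[[0.0145,0.026,0.01],[0,0,-1.2],1],[[0.0145,0.026,0],[0,0,-1.2],1],[[0.0145,0.026,0],[0,0,-1.2],1],[[0.0145,0.026,0],[0,0,-1.2],1]]'

```text
t: 0.77
ee_pos: [347.4, -379.7, 279.3]
orientation: [3.122, 0.346, 0.0]
ft_force: [-0.6, 0.5, 0.2]
width: 87.7
grasp_force: 0.0
```

>>> servo_tool --steps '[[[0.0145,0.026,0],[0,0,-1.2],1],[[0.0145,0.026,0],[0,0,-1.2],1],[[0.0145,0.026,0],[0,0,-1.2],1],[[0.0145,0.026,0],[0,0,-1.2],1],[[0.0145,0.026,0],[0,0,-1.2],1],[[0.0145,0.026,0],[0,0,-1.2],1],[[0.0145,0.026,0],[0,0,-1.2],1],[[0.0145,0.02,0],[0,0,-1.2],1]]'

```text
t: 1.43
ee_pos: [463.1, -177.1, 279.0]
orientation: [-3.14, -0.085, 0.001]
ft_force: [0.6, 0.2, -0.2]
width: 88.0
grasp_force: 0.0
```

```bash
python3 - <<'E'
from h import *
o=sensors.get_obs(); im=grab('wrist','w1')
need([469.5,-159.7,167])
d=im['range_z'].astype(float);f=200/np.tan(np.radians(im['vertical_fov'])/2);v,u=np.mgrid[:400,:640]
P=np.stack([(u-im['cx'])/f*d,(v-im['cy'])/f*d,d,np.ones_like(d)],-1)@np.array(im['tool_from_camera']).T
W=P[...,:3]@Ro.from_rotvec(o['orientation']).as_matrix().T+o['ee_pos'];W[d<=0]=np.nan
np.save('pics/W_w1.npy',W)
m=(W[...,2]>170)&(W[...,2]<225)&(im['color'].sum(-1)<200)&(np.hypot(W[...,0]-470,W[...,1]+160)<45)
from scipy.optimize import least_squares
Q=W[m];s=least_squares(lambda c:np.linalg.norm(Q-c,axis=1)-20,Q.mean(0)+[0,0,-10],loss='soft_l1');print('ball',s.x,len(Q),np.abs(s.fun).mean())
E
```

```text
t 1.4833 shift [   4.2   15.3 -112.1] turns [array([-8.0000e-02, -1.7000e-01,  1.7991e+02]), array([-0.11,  0.05, -0.09])] q [-0.39  0.14  1.82  0.    1.18  1.13] F [0.9 2.3 0.3] w 87.73326838536109
ball [ 470.44778342 -157.44415231  187.45183716] 1760 0.3895435342447915
```

View pics/w1.png

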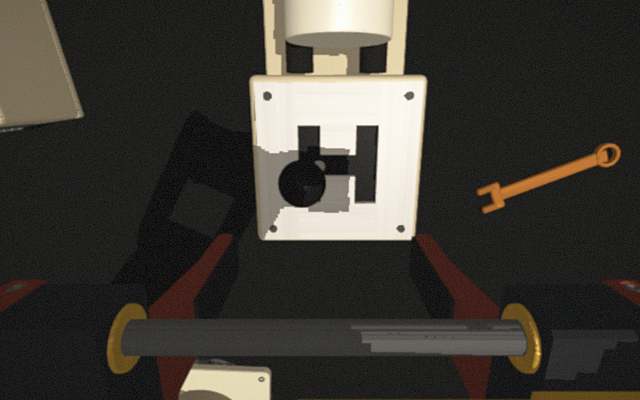

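The wrist view shows the ball at (302,183), the plate screws at (267,97), (409,96), (273,229) and (401,229), and the right lane running from (367,126) to (365,202). I'll use the screws to check the gate while descending.

```bash
python3 - <<'E'
from h import *
W=np.load('pics/W_w1.npy')
p=[np.nanmedian(W[v-2:v+3,u-2:u+3].reshape(-1,3),axis=0) for u,v in((267,97),(409,96),(273,229),(401,229))]
p=np.array(p);print(p.round(1),p.mean(0));d=p[0]+p[1]-p[2]-p[3];e=p[0]+p[2]-p[1]-p[3]
print('yaw',np.degrees([np.arctan2(d[1],d[0]),np.arctan2(-e[0],e[1])]))
E
```

```text
[[ 536.7 -119.8  132.9]
 [ 544.7 -250.7  132.8]
 [ 406.  -126.9  132.9]
 [ 413.2 -258.7  132.4]] [ 475.16076322 -189.02660999  132.75317403]
yaw [3.2956133  3.28603651]
```

>>> servo_tool --steps '[[[0.0055,0.017,-0.012],[0,0,0],1],[[0,0,-0.018],[0,0,0],1],[[0,0,-0.018],[0,0,0],1],[[0,0,-0.018],[0,0,0],1],[[0,0,-0.018],[0,0,0],1],[[0,0,-0.018],[0,0,0],1],[[0,0,-0.01],[0,0,0],1],[[0,0,0],[0,0,0],1]]'

```text
t: 2.15
ee_pos: [466.8, -161.6, 165.1]
orientation: [-3.139, -0.086, 0.007]
ft_force: [0.2, 0.8, -0.7]
width: 87.6
grasp_force: 0.0
```

>>> servo_tool --steps '[[[0.0025,0.001,0.001],[0,0,0],1],[[0,0,0],[0,0,0],-1],[[0,0,0],[0,0,0],-1],[[0,0,0],[0,0,0],-1],[[0,0,0],[0,0,0],-1],[[0,0,0],[0,0,0],-1],[[0,0,0],[0,0,0],-1],[[0,0,0],[0,0,0],-1]]'

```text
t: 2.82
ee_pos: [471.0, -161.1, 168.4]
orientation: [3.14, 0.086, 0.0]
ft_force: [-0.4, 0.0, 0.2]
width: 44.8
grasp_force: 0.0
```

```bash
python3 -c "
from h import *
need([475.5-3.7*0,-190.,171])"
```

```text
t 2.8167 shift [  4.5 -28.9   2.6] turns [array([-1.0000e-02,  1.0000e-02,  1.7987e+02]), array([ 0.01,  0.01, -0.13])] q [-0.35  0.28  1.93 -0.    0.93  1.16] F [-0.4  0.   0.2] w 44.82101185457596
```

>>> servo_tool --steps '[[[0,0,0],[0,0,0],-1],[[0,0,0],[0,0,0],-1],[[0.001,-0.004,0.0005],[0,0,0],-1],[[0.0015,-0.008,0.001],[0,0,0],-1],[[0.0015,-0.008,0.001],[0,0,0],-1],[[0.001,-0.008,0.0005],[0,0,0],-1],[[0,0,0],[0,0,0],-1],[[0,0,0],[0,0,0],-1]]'

```text
t: 3.48
ee_pos: [478.6, -190.6, 174.3]
orientation: [3.138, 0.085, 0.009]
ft_force: [-1.7, 1.3, 21.3]
width: 31.2
grasp_force: 31.2
```

```bash
python3 - <<'E'
from h import *
a=grab('scene','s2');b=grab('side','d2');w=grab('wrist','w2');print(sensors.get_obs())
A=cv2.resize(a['color'][200:350,130:330],(800,600))
cv2.imwrite('pics/c2.png',np.vstack([np.hstack([cv2.resize(a['color'][200:350,130:330],(400,300)),cv2.resize(b['color'][90:210,340:500],(400,300))]),np.hstack([cv2.resize(w['color'],(400,250)),np.zeros((250,400,3),np.uint8)])]))
E
```

```text
{'t': 3.6333, 'qpos': array([-4.01577366e-01,  2.90102128e-01,  1.89449950e+00, -2.76402677e-04,
        9.50666015e-01,  1.11466897e+00]), 'qvel': array([ 1.14844347e-03, -9.30583489e-04,  1.25665541e-03,  1.13768914e-03,
       -2.85591280e-04, -6.24783116e-06]), 'joint_torque': array([-2.53266580e-01, -3.28025401e+01, -1.84685433e+01, -5.37013519e-02,
       -7.13314712e-01,  1.55972975e-03]), 'ee_pos': array([ 478.5986622, -190.3920916,  174.2862478]), 'orientation': array([3.13757068, 0.08584952, 0.00888031]), 'ft_force': array([-2.27596893,  0.71151863, 21.30389789]), 'moment': array([0.23411681, 0.34182014, 0.02832378]), 'grasp_force': 31.10304147005081, 'width': 31.20729416004489}
```

View pics/c2.png

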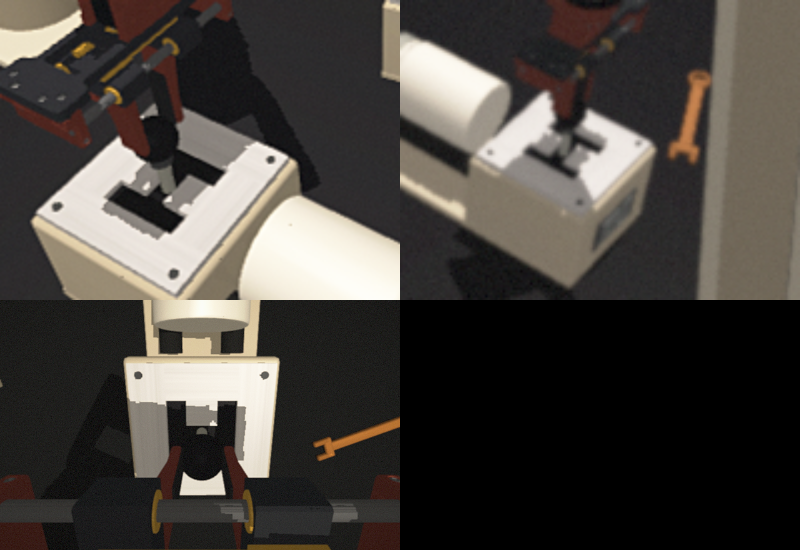

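The three crops show the ball between the fingers, though it looks low or forward in the grip (scene crop (158,135), wrist crop (202,460)). I'll measure the offset.

```bash
python3 - <<'E'
from h import *
from scipy.optimize import least_squares
o=sensors.get_obs()
def fit(W,m,n):
    Q=W[m]
    s=least_squares(lambda c:np.linalg.norm(Q-c,axis=1)-20,Q.mean(0)+[0,0,-8],loss='soft_l1',f_scale=1);print(n,s.x.round(1),len(Q),np.abs(s.fun).mean().round(2),Q.min(0).round(),Q.max(0).round())
im=load('s2');W=world(im);C=im['color'].astype(int)
vv,uu=np.mgrid[:400,:640]
m=(C.max(-1)<60)&(C.max(-1)-C.min(-1)<22)&(np.hypot(uu-(130+158/2),vv-(200+135/2))<10)&(W[...,2]>150)
fit(W,m,'scene')
im=load('w2');d=im['range_z'].astype(float);f=200/np.tan(np.radians(im['vertical_fov'])/2)
P=np.stack([(uu-im['cx'])/f*d,(vv-im['cy'])/f*d,d,np.ones_like(d)],-1)@np.array(im['tool_from_camera']).T
T=P[...,:3];m=(d>0)&(np.hypot(uu-323,(vv-255))<40)&(im['color'].max(-1)<60)&(T[...,2]<40)&(T[...,2]>-60)
fit(T*[1,1,-1],m,'tool frame (z neg)')
cv2.imwrite('pics/c3.png',cv2.resize(im['color'][180:400,160:480],(800,550)))
E
```

```text
scene [ 476.5 -190.9  189.1] 274 1.07 [ 470. -208.  187.] [ 498. -175.  232.]
tool frame (z neg) [-1.7 -1.5 16.6] 4408 1.7 [-17. -19.  12.] [19. 17. 59.]
```

View pics/c3.png

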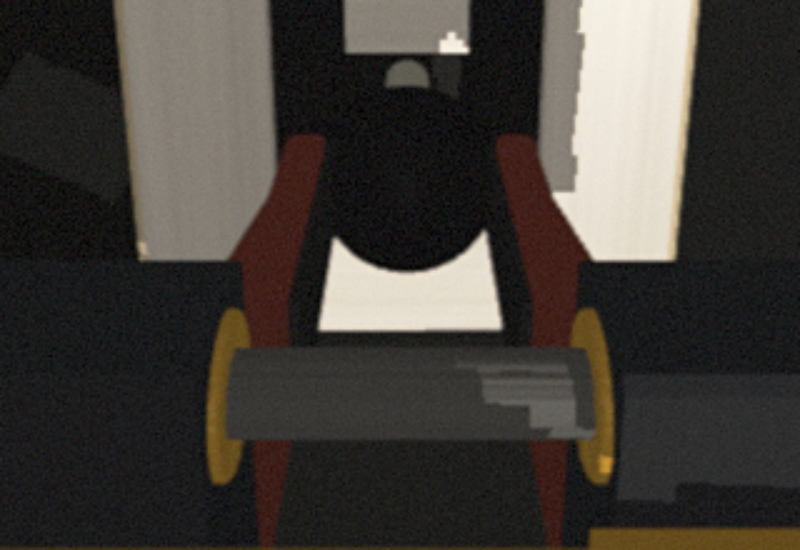

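The ball is well centred in the grip, about 17 mm behind the tip, and sits near the gate centre. The 21 N comes from the arc's height, so I'll follow the arc.

>>> servo_tool --steps '[[[0,0,0.003],[0,0,0],-1],[[0.0005,-0.008,-0.0003],[0,0,0],-1],[[0.0005,-0.008,-0.0007],[0,0,0],-1],[[0.0005,-0.008,-0.001],[0,0,0],-1],[[0.0005,-0.008,-0.0013],[0,0,0],-1],[[0,-0.008,-0.0017],[0,0,0],-1],[[0,0,0],[0,0,0],-1],[[0,0,0],[0,0,0],-1]]'

```text
t: 4.3
ee_pos: [483.4, -234.1, 174.8]
orientation: [3.131, 0.086, 0.018]
ft_force: [-0.7, -7.3, 32.2]
width: 14.8
grasp_force: 27.0
```

```bash
python3 - <<'E'
from h import *
a=grab('scene','s4');w=grab('wrist','w4')
cv2.imwrite('pics/c4.png',np.hstack([cv2.resize(a['color'][200:350,130:330],(400,300)),cv2.resize(w['color'][150:400,150:483],(400,300))]))
E
```

```text
(no output)
```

View pics/c4.png

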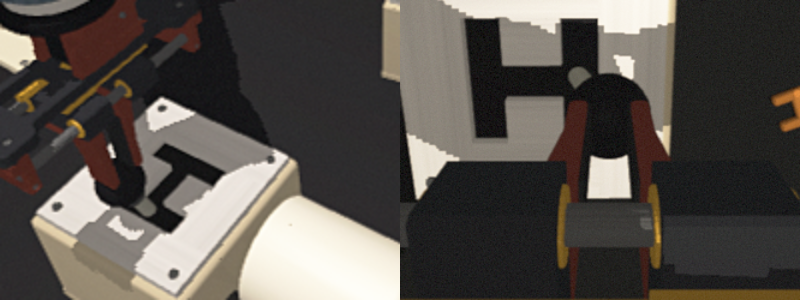

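```bash
python3 - <<'E'
from h import *
from scipy.optimize import least_squares
o=sensors.get_obs();print(o['ee_pos'],o['width'],o['ft_force'])
vv,uu=np.mgrid[:400,:640]
def fit(Q,g,n):
    s=least_squares(lambda c:np.linalg.norm(Q-c,axis=1)-20,g,loss='soft_l1',f_scale=1);print(n,s.x.round(1),len(Q),np.median(np.abs(s.fun)).round(2),Q.min(0).round(),Q.max(0).round())
im=load('w4');d=im['range_z'].astype(float);f=200/np.tan(np.radians(im['vertical_fov'])/2)
P=np.stack([(uu-im['cx'])/f*d,(vv-im['cy'])/f*d,d,np.ones_like(d)],-1)@np.array(im['tool_from_camera']).T
W=P[...,:3]@Ro.from_rotvec(o['orientation']).as_matrix().T+o['ee_pos']
u0,v0=150+610*333/400,150+100*250/300
m=(d>0)&(abs(uu-u0)<22)&(abs(vv-v0-5)<28)&(W[...,2]>150)&(W[...,2]<240)
for dv in(-20,-10,0,10,20,30,40): print(dv,W[int(v0)+dv,int(u0)].round(1),im['color'][int(v0)+dv,int(u0)])
fit(W[m],[485,-234,180],'wrist')
im=load('s4');W=world(im)
u0,v0=130+115/2,200+190/2
for dv in(-12,-8,-4,0,4,8): print(dv,W[int(v0)+dv,int(u0)].round(1),im['color'][int(v0)+dv,int(u0)])
E
```

```text
[ 483.50106263 -234.00654948  174.96768654] 14.90697849908005 [-0.19121658 -7.8189177  31.3874776 ]Traceback (most recent call last):
  File "<stdin>", line 12, in <module>
IndexError: index 657 is out of bounds for axis 1 with size 640
```

```bash
python3 - <<'E'
from h import *
from scipy.optimize import least_squares
o=sensors.get_obs()
vv,uu=np.mgrid[:400,:640]
def fit(Q,g,n):
    s=least_squares(lambda c:np.linalg.norm(Q-c,axis=1)-20,g,loss='soft_l1',f_scale=1);print(n,s.x.round(1),len(Q),np.median(np.abs(s.fun)).round(2),Q.min(0).round(),Q.max(0).round())
im=load('w4');d=im['range_z'].astype(float);f=200/np.tan(np.radians(im['vertical_fov'])/2)
P=np.stack([(uu-im['cx'])/f*d,(vv-im['cy'])/f*d,d,np.ones_like(d)],-1)@np.array(im['tool_from_camera']).T
W=P[...,:3]@Ro.from_rotvec(o['orientation']).as_matrix().T+o['ee_pos']
u0,v0=150+210*333/400,150+100*250/300
for dv in(-20,-10,0,10,20,30,40): print(dv,W[int(v0)+dv,int(u0)].round(1),im['color'][int(v0)+dv,int(u0)])
m=(d>0)&(abs(uu-u0)<13)&(abs(vv-v0-8)<26)&(W[...,2]>150)&(W[...,2]<240)
fit(W[m],[485,-234,180],'wrist')
im=load('s4');W=world(im)
u0,v0=130+115/2,200+190/2
for dv in(-12,-8,-4,0,4,8): print(dv,W[int(v0)+dv,int(u0)].round(1),im['color'][int(v0)+dv,int(u0)])
m=(abs(uu-u0)<9)&(abs(vv-v0)<6)&(im['color'].max(-1)<50);fit(W[m],[485,-234,180],'scene')
E
```

```text
-20 [ 501.2 -232.4  186.1] [ 6 19 18]
-10 [ 498.8 -232.4  195.1] [24 28 20]
0 [ 495.3 -232.6  200.3] [18 23 18]
10 [ 490.5 -232.8  201.8] [31 19 25]
20 [ 486.1 -233.   204. ] [24 23 29]
30 [ 480.9 -233.3  204.6] [20 18 17]
40 [ 475.  -233.6  204. ] [23 21 22]
wrist [ 481.3 -232.8  184.5] 1346 0.38 [ 477. -240.  186.] [ 501. -226.  206.]
-12 [ 493.7 -242.3  218.6] [30 32 48]
-8 [ 495.9 -245.5  214. ] [30 39 77]
-4 [ 495.2 -247.3  205.6] [31 39 75]
0 [ 490.9 -247.2  192.6] [20 18 15]
4 [ 492.6 -250.3  187.2] [23 23 23]
8 [ 488.9 -250.7  174.6] [66 69 72]
scene [ 481.2 -234.7  182.9] 159 0.55 [ 476. -255.  179.] [ 501. -233.  201.]
```

```bash
python3 - <<'E'
from h import *
vv,uu=np.mgrid[:400,:640]
for t in('w1','w2','w4'):
    im=load(t);d=im['range_z'].astype(float);f=200/np.tan(np.radians(im['vertical_fov'])/2)
    T=(np.stack([(uu-im['cx'])/f*d,(vv-im['cy'])/f*d,d,np.ones_like(d)],-1)@np.array(im['tool_from_camera']).T)[...,:3]
    C=im['color'].astype(int);red=(C[...,2]>C[...,0]+25)&(C[...,2]>C[...,1]+25)&(d>0)&(abs(T[...,0])<25)&(T[...,2]<30)&(abs(T[...,1])<65)
    Q=T[red]
    for s in(1,-1):
        q=Q[Q[:,1]*s>0];print(t,s,len(q),'z pct',np.percentile(q[:,2],[50,90,99]).round(1),q[q[:,2]>np.percentile(q[:,2],97)].mean(0).round(1))
    print(np.array(im['tool_from_camera']).round(2).tolist())
E
```

```text
w1 1 3798 z pct [-89.1 -51.2 -30.4] [ 12.3  48.1 -31.6]
w1 -1 3490 z pct [-87.2 -49.5 -29.9] [ 12.2 -49.5 -31.1]
[[-0.0, -0.96, -0.29, 79.43], [1.0, 0.0, -0.0, -0.57], [0.0, -0.29, 0.96, -188.23], [0.0, 0.0, 0.0, 1.0]]
w2 1 2408 z pct [-83.8 -45.2 -29.1] [ 12.3  19.9 -30. ]
w2 -1 1971 z pct [-75.9 -42.3 -28.8] [ 12.4 -21.3 -29.7]
[[-0.0, -0.96, -0.29, 79.43], [1.0, -0.0, -0.0, -0.56], [0.0, -0.29, 0.96, -188.23], [0.0, 0.0, 0.0, 1.0]]
w4 1 2200 z pct [-85.2 -44.  -28.7] [ 12.3  11.9 -29.7]
w4 -1 1497 z pct [-68.5 -38.9 -27.9] [ 12.2 -13.2 -28.5]
[[-0.0, -0.96, -0.29, 79.44], [1.0, -0.0, -0.0, -0.56], [0.0, -0.29, 0.96, -188.22], [0.0, 0.0, 0.0, 1.0]]
```

The evidence agrees: the visible finger ends lie about 28 mm short of the reported TCP, so the grip caught only the top of the ball. I'll open, go lower and regrip.

>>> servo_tool --steps '[[[0,0,0.004],[0,0,0],1],[[0,0,0],[0,0,0],1],[[0,0,0],[0,0,0],1],[[0,0,0],[0,0,0],1],[[0,0,0],[0,0,0],1],[[0,0,0],[0,0,0],1],[[-0.002,0.001,-0.006],[0,0,0],1],[[0,0,-0.008],[0,0,0],1]]'

```text
t: 5.07
ee_pos: [475.8, -228.0, 158.9]
orientation: [3.14, 0.086, 0.0]
ft_force: [-0.2, -0.4, 0.3]
width: 64.8
grasp_force: 0.0
```

>>> servo_tool --steps '[[[0,0,-0.008],[0,0,0],1],[[0,0,-0.008],[0,0,0],1],[[0,0,-0.006],[0,0,0],1],[[0,0,0],[0,0,0],1],[[0,0,0],[0,0,0],1],[[0,0,0],[0,0,0],1],[[0,0,0],[0,0,0],1],[[0,0,0],[0,0,0],1]]'

```text
t: 5.73
ee_pos: [476.3, -228.3, 137.7]
orientation: [3.14, 0.086, 0.001]
ft_force: [-0.0, -0.1, -0.5]
width: 87.9
grasp_force: 0.0
```

```bash
cat > m.py <<'E'
import sys
from h import *
from scipy.optimize import least_squares
o=sensors.get_obs();vv,uu=np.mgrid[:400,:640]
im=grab('wrist',sys.argv[1]);d=im['range_z'].astype(float);f=200/np.tan(np.radians(im['vertical_fov'])/2)
P=np.stack([(uu-im['cx'])/f*d,(vv-im['cy'])/f*d,d,np.ones_like(d)],-1)@np.array(im['tool_from_camera']).T
W=P[...,:3]@Ro.from_rotvec(o['orientation']).as_matrix().T+o['ee_pos']
g=np.array([float(x) for x in sys.argv[2:5]])
m=(d>0)&(np.linalg.norm(W-g,axis=-1)<26)&(im['color'].max(-1)<60)&(abs(W[...,1]-g[1])<12)
Q=W[m];s=least_squares(lambda c:np.linalg.norm(Q-c,axis=1)-20,g,loss='soft_l1',f_scale=1)
print('ball',s.x.round(1),len(Q),np.median(abs(s.fun)).round(2),'tcp',o['ee_pos'].round(1),'F',o['ft_force'].round(1),'w',o['width'],'t',o['t'])
E
python3 m.py w5 481 -233 184
```

```text
ball [ 481.2 -231.1  185. ] 4693 0.31 tcp [ 476.3 -228.3  137.7] F [-0.  -0.1 -0.5] w 87.85482746780889 t 5.7333
```

>>> servo_tool --steps '[[[0.005,-0.003,0.0],[0,0,0],-1],[[0,0,0],[0,0,0],-1],[[0,0,0],[0,0,0],-1],[[0,0,0],[0,0,0],-1],[[0,0,0],[0,0,0],-1],[[0,0,0],[0,0,0],-1],[[0,0,0],[0,0,0],-1],[[0,0,0],[0,0,0],-1]]'

```text
t: 6.45
ee_pos: [481.1, -231.2, 137.3]
orientation: [3.14, 0.086, 0.0]
ft_force: [0.9, -1.1, -1.0]
width: 38.6
grasp_force: 30.0
```

>>> servo_tool --steps '[[[0,0,0],[0,0,0],-1],[[0,0,0],[0,0,0],-1],[[0.004,0.0003,0],[0,0,0],-1],[[0.005,0.0003,-0.0003],[0,0,0],-1],[[0.005,0.0003,-0.0006],[0,0,0],-1],[[0,0,0],[0,0,0],-1],[[0,0,0],[0,0,0],-1],[[0,0,0],[0,0,0],-1]]'

```text
t: 7.12
ee_pos: [495.4, -230.2, 136.4]
orientation: [3.14, 0.086, 0.001]
ft_force: [-0.9, -2.1, 0.5]
width: 38.5
grasp_force: 30.0
```

```bash
python3 m.py w6 495 -230 183
```

```text
ball [ 495.1 -230.2  184.1] 4640 0.32 tcp [ 495.4 -230.2  136.4] F [-0.9 -2.1  0.5] w 38.512654348377 t 7.1167
```

>>> servo_tool --steps '[[[0.006,0.0003,-0.001],[0,0,0],-1],[[0.006,0.0003,-0.0012],[0,0,0],-1],[[0.006,0.0003,-0.0015],[0,0,0],-1],[[0.004,0.0003,-0.001],[0,0,0],-1],[[0.002,0.0002,-0.0005],[0,0,0],-1],[[0,0,0],[0,0,0],-1],[[0,0,0],[0,0,0],-1],[[0,0,0],[0,0,0],-1]]'

```text
t: 7.83
ee_pos: [520.2, -228.8, 131.4]
orientation: [3.14, 0.086, 0.002]
ft_force: [0.0, -1.0, 5.4]
width: 39.0
grasp_force: 30.0
```

>>> servo_tool --steps '[[[0.001,0,-0.0003],[0,0,0],-1],[[0.001,0,-0.0003],[0,0,0],-1],[[0.001,0,-0.0003],[0,0,0],-1],[[0.001,0,-0.0003],[0,0,0],-1],[[0,0,0],[0,0,0],-1],[[0,0,0],[0,0,0],-1],[[0,0,0],[0,0,0],-1],[[0,0,0],[0,0,0],-1]]'

```text
t: 8.5
ee_pos: [523.9, -228.7, 130.2]
orientation: [3.14, 0.086, 0.002]
ft_force: [-0.8, 0.2, 5.7]
width: 38.9
grasp_force: 30.0
```

```bash
python3 m.py w7 522 -229 178
```

```text
ball [ 521.6 -227.3  179.2] 4367 0.32 tcp [ 523.9 -228.7  130.2] F [-0.8  0.2  5.7] w 38.94362556360088 t 8.5
```

>>> servo_tool --steps '[[[0.001,0,-0.0003],[0,0,0],-1],[[0.001,0,-0.0003],[0,0,0],-1],[[0.001,0,-0.0003],[0,0,0],-1],[[0.001,0,-0.0003],[0,0,0],-1],[[0,0,0],[0,0,0],-1],[[0,0,0],[0,0,0],-1],[[0,0,0],[0,0,0],-1],[[0,0,0],[0,0,0],-1]]'

```text
t: 9.22
ee_pos: [527.3, -228.5, 129.1]
orientation: [-3.14, -0.086, 0.0]
ft_force: [-2.2, -1.2, 6.8]
width: 38.7
grasp_force: 30.0
```

```bash
python3 m.py w8 522 -229 178
```

```text
ball [ 523.6 -227.1  178.6] 4156 0.32 tcp [ 527.3 -228.5  129.1] F [-2.2 -1.2  6.8] w 38.69383943181378 t 9.2167
```

>>> servo_tool --steps '[[[0.0015,0,-0.0003],[0,0,0],-1],[[0.0015,0,-0.0003],[0,0,0],-1],[[0.001,0,-0.0003],[0,0,0],-1],[[0.001,0,-0.0003],[0,0,0],-1],[[0,0,0],[0,0,0],-1],[[0,0,0],[0,0,0],-1],[[0,0,0],[0,0,0],-1],[[0,0,0],[0,0,0],-1]]'

```text
t: 9.93
ee_pos: [531.2, -228.4, 127.6]
orientation: [-3.14, -0.086, 0.003]
ft_force: [-5.5, -0.7, 8.9]
width: 38.9
grasp_force: 30.0
```

```bash
python3 m.py w9 523 -229 178
```

```text
ball [ 525.3 -227.3  178. ] 3858 0.33 tcp [ 531.2 -228.4  127.6] F [-5.5 -0.7  8.9] w 38.89581671028814 t 9.9333
```

>>> servo_tool --steps '[[[0.0015,0,0],[0,0,0],-1],[[0.0015,0,0],[0,0,0],-1],[[0.0015,0,0],[0,0,0],-1],[[0.0015,0,0],[0,0,0],-1],[[0,0,0],[0,0,0],-1],[[0,0,0],[0,0,0],-1],[[0,0,0],[0,0,0],-1],[[0,0,0],[0,0,0],-1]]'

```text
t: 10.65
ee_pos: [535.0, -227.8, 126.4]
orientation: [-3.138, -0.086, 0.01]
ft_force: [-9.5, -0.1, 5.0]
width: 39.0
grasp_force: 30.0
```

```bash
python3 m.py w10 525 -229 178
```

```text
ball [ 527.  -227.2  177.5] 3539 0.33 tcp [ 535.  -227.8  126.4] F [-9.5 -0.1  5. ] w 39.01469682024368 t 10.65
```

>>> servo_tool --steps '[[[0,0,0],[0,0,0],1],[[0,0,0],[0,0,0],1],[[0,0,0],[0,0,0],1],[[0,0,0],[0,0,0],1],[[0,0,0],[0,0,0],1],[[0,0,0],[0,0,0],1],[[0,0,0],[0,0,0],1],[[0,0,0],[0,0,0],1]]'

```text
t: 11.37
ee_pos: [538.1, -228.8, 127.6]
orientation: [-3.14, -0.086, -0.0]
ft_force: [0.1, 0.7, -0.5]
width: 86.6
grasp_force: 0.0
```

>>> servo_tool --steps '[[[0,0,0.01],[0,0,0],1],[[0,0,0.018],[0,0,0],1],[[0,0,0.02],[0,0,0],1],[[0,0,0.02],[0,0,0],1],[[0,0,0.02],[0,0,0],1],[[-0.01,0,0.02],[0,0,0],1],[[-0.02,0,0.02],[0,0,0],1],[[-0.02,0,0.01],[0,0,0],1]]'

```text
t: 12.03
ee_pos: [488.8, -229.2, 268.8]
orientation: [3.139, 0.087, 0.006]
ft_force: [-0.3, -1.3, 0.0]
width: 87.3
grasp_force: 0.0
```

>>> servo_tool --steps '[[[-0.02,0,0.01],[0,0,0],1],[[-0.02,0,0],[0,0,0],1],[[-0.02,0,0],[0,0,0],1],[[0,0,0],[0,0,0],1],[[0,0,0],[0,0,0],1],[[0,0,0],[0,0,0],1],[[0,0,0],[0,0,0],1],[[0,0,0],[0,0,0],1]]'

```text
t: 12.7
ee_pos: [428.8, -228.8, 275.6]
orientation: [-3.14, -0.087, -0.0]
ft_force: [1.0, -0.6, 0.8]
width: 87.9
grasp_force: 0.0
```

```bash
python3 m.py w11 523 -228 178; python3 - <<'E'
from h import *
a=grab('scene','s11');w=load('w11')
cv2.imwrite('pics/c11.png',np.hstack([cv2.resize(a['color'][200:350,130:330],(400,300)),cv2.resize(w['color'],(400,250))[:250] if 0 else cv2.resize(w['color'],(400,300))]))
E
```

```text
ball [ 514.2 -228.7  180.8] 992 0.37 tcp [ 428.8 -228.8  275.6] F [ 1.  -0.6  0.8] w 87.94950455289377 t 12.7
```

View pics/c11.png

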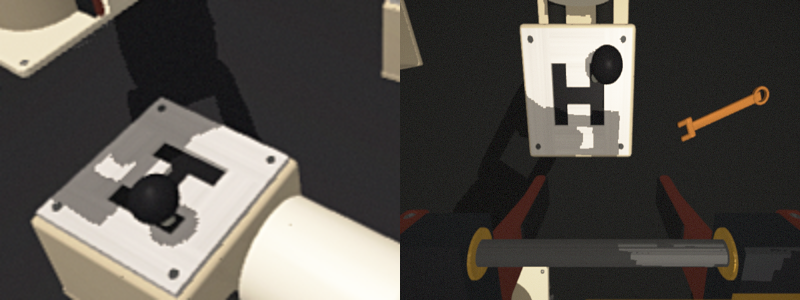

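The scene crop shows the lever in the right lane, forward, with the knob at (155,200). Some dark slot is still visible at (175,225), so I'll check how far forward it really is.

```bash
python3 - <<'E'
from h import *
from scipy.optimize import least_squares
vv,uu=np.mgrid[:400,:640]
im=load('s11');W=world(im);C=im['color']
for g in ([514,-229,180],[522,-229,178]):
    m=(np.linalg.norm(W-np.array(g),axis=-1)<28)&(C.max(-1)<70)&(W[...,2]>160);Q=W[m]
    s=least_squares(lambda c:np.linalg.norm(Q-c,axis=1)-20,g,loss='soft_l1',f_scale=1);print('scene',s.x.round(1),len(Q),np.median(abs(s.fun)))
o=sensors.get_obs();im=load('w11');d=im['range_z'].astype(float);f=200/np.tan(np.radians(im['vertical_fov'])/2)
P=np.stack([(uu-im['cx'])/f*d,(vv-im['cy'])/f*d,d,np.ones_like(d)],-1)@np.array(im['tool_from_camera']).T
W=P[...,:3]@Ro.from_rotvec(o['orientation']).as_matrix().T+o['ee_pos']
p=np.array([np.nanmedian(W[v-1:v+2,u-1:u+2].reshape(-1,3),axis=0) for u,v in((209,53),(356,53),(219,195),(352,195))]);print(p.round(1),p.mean(0))
C=im['color'];m=(abs(uu-331)<30)&(abs(vv-85)<35)&(C.max(-1)<70)&(W[...,2]>155)&(W[...,2]<215);Q=W[m]
s=least_squares(lambda c:np.linalg.norm(Q-c,axis=1)-20,[520,-228,178],loss='soft_l1',f_scale=1);print('wrist',s.x.round(1),len(Q),np.median(abs(s.fun)),np.percentile(Q,[1,99],axis=0))
cv2.imwrite('pics/c12.png',cv2.resize(load('s11')['color'][270:330,170:250],(800,600),interpolation=cv2.INTER_CUBIC))
E
```

```text
scene [ 513.7 -230.5  179.4] 506 0.45534742585337895
scene [ 513.7 -230.5  179.4] 505 0.4566450876700223
[[ 536.7 -120.6  132.6]
 [ 543.9 -250.1  132.4]
 [ 406.2 -125.1  132.7]
 [ 413.4 -256.8  132.5]] [ 475.04635706 -188.15309418  132.55077005]
wrist [ 513.8 -228.6  180.6] 2055 0.3091648616878686 [[ 496.02071511 -245.72398459  185.14905621]
 [ 531.03824022 -210.57619894  201.1126673 ]]
```

View pics/c12.png

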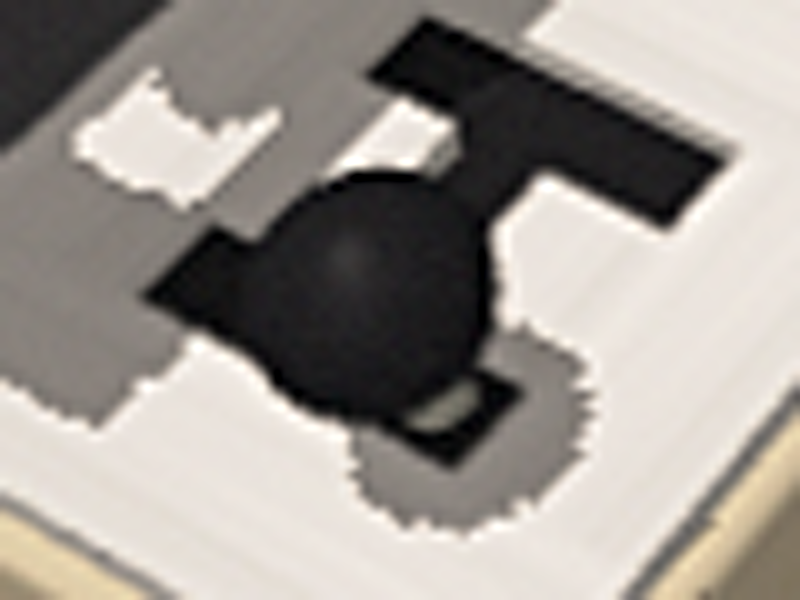

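The knob is at local (36,-43), about 8 mm short of the end stop (the ball slipped in the pads). I'll push it home from behind with the fingers closed.

>>> servo_tool --steps '[[[0.006,-0.0005,-0.02],[0,0,0],-1],[[0.01,-0.0005,-0.02],[0,0,0],-1],[[0.01,0,-0.02],[0,0,0],-1],[[0,0,-0.02],[0,0,0],-1],[[0,0,-0.02],[0,0,0],-1],[[0,0,-0.02],[0,0,0],-1],[[0,0,-0.011],[0,0,0],-1],[[0,0,0],[0,0,0],-1]]'

```text
t: 13.47
ee_pos: [452.7, -228.9, 142.2]
orientation: [-3.138, -0.086, 0.007]
ft_force: [-0.5, 0.2, -0.0]
width: 38.3
grasp_force: 0.0
```

>>> servo_tool --steps '[[[0,0,0],[0,0,0],-1],[[0,0,0],[0,0,0],-1],[[0.005,0.0003,0],[0,0,0],-1],[[0.006,0.0003,0],[0,0,0],-1],[[0.006,0.0003,0],[0,0,0],-1],[[0.006,0.0003,0],[0,0,0],-1],[[0,0,0],[0,0,0],-1],[[0,0,0],[0,0,0],-1]]'

```text
t: 14.13
ee_pos: [477.5, -228.5, 144.6]
orientation: [3.14, 0.087, 0.0]
ft_force: [-0.2, 0.1, 0.7]
width: 0.4
grasp_force: 0.0
```

```bash
python3 m.py w13 514 -229 180
```

```text
ball [ 514.  -228.8  180.8] 4623 0.29 tcp [ 477.5 -228.5  144.6] F [-0.2  0.1  0.7] w 0.42916768271138633 t 14.1333
```

>>> servo_tool --steps '[[[0.003,0.0001,0],[0,0,0],-1],[[0.003,0.0001,0],[0,0,0],-1],[[0.002,0.0001,0],[0,0,0],-1],[[0.002,0.0001,0],[0,0,0],-1],[[0.001,0.0001,0],[0,0,0],-1],[[0,0,0],[0,0,0],-1],[[0,0,0],[0,0,0],-1],[[0,0,0],[0,0,0],-1]]'

```text
t: 14.85
ee_pos: [487.8, -228.0, 144.5]
orientation: [-3.14, -0.086, 0.001]
ft_force: [-1.2, -0.0, -1.4]
width: 0.2
grasp_force: 0.9
```

```bash
python3 m.py w14 518 -229 179
```

```text
ball [ 519.  -228.2  179.7] 4573 0.32 tcp [ 487.8 -228.   144.5] F [-1.2 -0.  -1.4] w 0.22537466532477557 t 14.85
```

>>> servo_tool --steps '[[[0.001,0.0001,0],[0,0,0],-1],[[0.001,0.0001,0],[0,0,0],-1],[[0.001,0.0001,0],[0,0,0],-1],[[0.001,0,0],[0,0,0],-1],[[0.001,0,0],[0,0,0],-1],[[0,0,0],[0,0,0],-1],[[0,0,0],[0,0,0],-1],[[0,0,0],[0,0,0],-1]]'

```text
t: 15.57
ee_pos: [492.7, -227.7, 144.4]
orientation: [-3.14, -0.086, 0.001]
ft_force: [-3.6, 0.7, -2.4]
width: 0.3
grasp_force: 1.7
```

```bash
python3 m.py w15 521 -228 178.5
```

```text
ball [ 523.  -227.7  178.6] 4524 0.31 tcp [ 492.7 -227.7  144.4] F [-3.6  0.7 -2.4] w 0.25094752494073524 t 15.5667
```

>>> servo_tool --steps '[[[0.001,0,0],[0,0,0],-1],[[0.001,0,0],[0,0,0],-1],[[0.001,0,0],[0,0,0],-1],[[0.001,0,0],[0,0,0],-1],[[0,0,0],[0,0,0],-1],[[0,0,0],[0,0,0],-1],[[0,0,0],[0,0,0],-1],[[0,0,0],[0,0,0],-1]]'

```text
t: 16.28
ee_pos: [495.7, -227.4, 143.9]
orientation: [-3.139, -0.086, 0.005]
ft_force: [-6.8, 1.6, -2.6]
width: 0.5
grasp_force: 3.4
```

```bash
python3 m.py w16 523 -228 178.5
```

```text
ball [ 524.5 -227.5  178.2] 4495 0.31 tcp [ 495.7 -227.4  143.9] F [-6.8  1.6 -2.6] w 0.4979626519122273 t 16.2833
```

>>> servo_tool --steps '[[[-0.004,0,0],[0,0,0],-1],[[-0.006,0,0],[0,0,0],-1],[[-0.01,0,0],[0,0,0],-1],[[-0.01,0,0],[0,0,0],-1],[[0,0,0],[0,0,0],-1],[[0,0,0],[0,0,0],-1],[[0,0,0],[0,0,0],-1],[[0,0,0],[0,0,0],-1]]'

```text
t: 17.0
ee_pos: [467.6, -228.0, 144.8]
orientation: [3.14, 0.086, 0.001]
ft_force: [0.3, -0.2, -0.6]
width: 0.6
grasp_force: 0.0
```

```bash
python3 m.py w17 520 -228 178.5
```

```text
ball [ 523.2 -227.7  178.5] 4776 0.3 tcp [ 467.6 -228.   144.8] F [ 0.3 -0.2 -0.6] w 0.6139651803832145 t 17.0
```

>>> servo_tool --steps '[[[-0.01,0,0.01],[0,0,0],-1],[[-0.01,0,0.02],[0,0,0],-1],[[-0.01,0,0.02],[0,0,0],-1],[[-0.01,0,0.02],[0,0,0],-1],[[0,0,0.02],[0,0,0],-1],[[0,0,0.02],[0,0,0],-1],[[0,0,0.01],[0,0,0],-1],[[0,0,0],[0,0,0],-1]]'

```text
t: 17.72
ee_pos: [428.5, -228.5, 266.8]
orientation: [3.138, 0.086, 0.006]
ft_force: [0.7, -0.5, -0.2]
width: 0.8
grasp_force: 0.0
```

```bash
python3 m.py w18 522 -228 178.5; python3 - <<'E'
from h import *
from scipy.optimize import least_squares
im=grab('scene','s18');W=world(im);C=im['color'];g=[521,-229,178]
m=(np.linalg.norm(W-np.array(g),axis=-1)<28)&(C.max(-1)<70)&(W[...,2]>160);Q=W[m]
s=least_squares(lambda c:np.linalg.norm(Q-c,axis=1)-20,g,loss='soft_l1',f_scale=1);print('scene',s.x.round(1),len(Q))
cv2.imwrite('pics/c18.png',cv2.resize(C[140:330,130:430],(800,506),interpolation=cv2.INTER_CUBIC))
E
```

```text
ball [ 523.2 -227.6  178.5] 1684 0.36 tcp [ 428.5 -228.5  266.8] F [ 0.7 -0.5 -0.2] w 0.8111480308682277 t 17.7167
scene [ 522.9 -229.3  177.3] 503
```

View pics/c18.png

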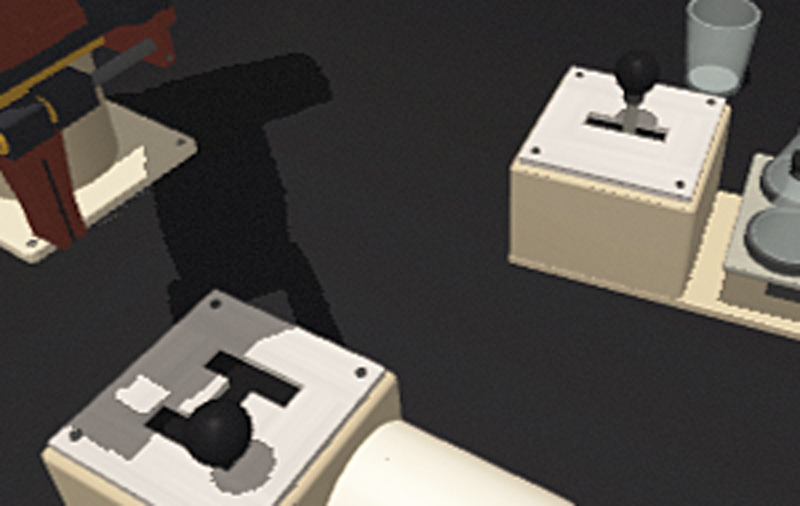

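The lever now sits at the forward end of the right lane (knob at crop (215,430), no slot visible beyond the shank). The shaker and beaker are unchanged, and the arm is clear of everything.

```bash
python3 -c "
from workcell import close_job
print(close_job())"
```

```text
the job is handed in; nothing more can be done
None
```

I shifted the jar mill's lever through neutral into the right-hand lane, pushed it to its forward end stop and let go. My grip slipped about 8 mm short, so the final push was with closed fingers from behind. The shaker lever and beaker were not touched, and the job was handed in at about 18 s.

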